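# Find the stamped parts crate and send it to the dispatch line

### The job

One of the two beige parts crates has an inspection stamp, a ring with a cross, on its underside. With the fingertips tip each crate over towards the robot onto its side, first the one on the robot's left, then the one on its right, so that the underside faces away from the robot and can be read; then push the stamped crate, as it lies, away from the robot until its stamped end stands on the yellow tape of the dispatch line. Only push, never lift a crate; leave the other crate lying short of the tape and do not disturb the other things on the bench.

Things in the scene. Friction and masses are not known exactly. Their poses are not given: they have to be found in the camera images.
- crate_stamped: Parts crate with the stamp: closed beige plastic box, 70 deep (x) x 100 wide (y) x 110 mm high (z), rigid, 0.3 kg. Origin: centre of the underside, z towards the lid. At first it stands, x roughly away from the robot, on the robot's left (y > 0) or right. Tipped it lies on its near face, 70 mm high, x up, lid to the robot, underside away. Black stamp 54 mm across, mid-underside.
- crate_plain: Parts crate without stamp: closed beige plastic box, 70 deep (x) x 100 wide (y) x 110 mm high (z), rigid, 0.3 kg. Origin: centre of the underside, z towards the lid. Same looks, other side, blank underside. Pushed near the top of its far face towards the robot, either crate tips rather than slides, and falls over by itself past about 33 degrees.
- dispatch_line: The dispatch line: flat yellow tape on the bench beyond the crates, 40 mm wide (its x), 620 mm long (its y), no thickness to speak of. Origin: its middle; its x axis points away from the robot across the tape, its y axis runs along the tape to the robot's left.
- solder_reel: Bystander: steel solder reel standing on end, 56 mm across, 45 mm high; origin at the centre of its underside.
- screwdriver: Bystander: screwdriver lying on the bench, about 200 mm long along its x; origin on its underside, near its middle.
- flux_jar: Bystander: closed jar 52 mm across, 65 mm high; origin at the centre of its underside.
Things that resemble listed ones, but are neither listed nor needed, are in the scene too. What is shaped like the crate_stamped but purple is not meant. What is shaped like the crate_plain but green is not meant.

How it is judged:
By the outcome, as a careful person would: the job done as asked, in the order asked, and still so for the second after the job is handed in, with the robot touching nothing.
It also fails if it takes over 58 s, if anything falls off the work surface, if the arm or the gripper's body presses on something with over 40 N, if the wrist force passes 120 N, or if a joint passes its speed limit or range.

### The arm

A 6-joint arm with a two-finger parallel gripper is mounted at the origin on the work surface. World frame = base frame: x ahead of the robot, y to its left, z up, the work surface at z = 0. Lengths are in mm, angles in rad, forces in N, time in s.
With the tool pointing down it reaches from about 350 to 975 mm from the base axis. Payload 7.1 kg.
Tool frame: the origin (TCP) lies on the mounting face of the last link; the fingertips stand 182 mm ahead of it and the grasp point (between the pads) lies 163 mm ahead of it; z points along the fingers, y is the direction in which the jaws open and shut (so a half turn about z gives the same grasp; the last joint's range is limited). The gripper opens to 88 mm and grips with 3 to 60 N. Pads are 20 mm wide; open, the fingers measure 115 mm over their backs; the gripper's body (75 mm by 178 mm) begins 61 mm behind the grasp point.
Start: joints at [-1.326, 0.423, 1.63, -0, 1.089, -0.019], TCP at [162.988, -603.358, 404.675] pointing down, gripper open.
Joint ranges: [-3, 3], [-0.9, 2.11], [0.09, 2.58], [-1.31, 4.45], [0.11, 2.69], [-2.54, 2.54]. Speed limits (rad/s): [2.39, 2.39, 3.01, 3.14, 3.14, 3.14].

### API

Orientations are given as a rotation vector (axis times angle).
In Python, from workcell import ctrl, optics, nets gives the robot as it stands.
- The arm moves only by the tool send_rows, never from a script. Its argument "rows" is a list of rows, each an object with "offset": the shift along the tool's x, y, z in m, a list of three; "twist": the turn, a rotation vector about the tool's x, y, z in degrees, a list of three. A call has exactly 5 rows; each row shifts and turns the pose as measured when the row begins, along the tool's axes as they then stand; what a row does not reach is not made up. A row lasts 1/12 s, in which the tool goes at most 41.7 mm and 7.16 degrees, less where a joint would pass 70% of its speed; a pose out of reach is approached as far as the arm can. A call is refused whole if a number of a shift passes 0.0417 or a number of a turn 7.16, either way. A call with a gripper value outside its range is refused whole. "gripper" is the finger opening in m, from 0 to 0.0878, set as the call begins (left out, the last holds). The fingers move at their own pace and stop on an object; the grip force is fixed at half the most. Time passes only in rows, so rows that do not move let the fingers close, or fill a call up. It gives the time, the measured TCP pose, the force and the opening at its end, in the units of the state.
- ctrl.get_obs(): the state, without advancing time (a new reading comes with each control period).
- optics.get_image(name): name is "scene" or "top" or "wrist"; returns (picture, depth): 384x512x3 uint8, blue, green, red; 384x512 float32, mm along the optical axis (not along the pixel's ray), 0 where there is no reading.
- optics.camera_info(name): a dict with "K" (3x3 intrinsics, pixels), "pose" (4x4, takes a point from camera to world coordinates). Camera axes: x right, y down, z forward; pixel columns grow to the right and rows downward; lengths in mm; the calibration is good to about 2 mm. A picture is of the moment at which its call begins: read the wrist's pose just before it. camera_info takes no time and is no camera call; for the wrist camera it gives the pose at the moment of the call.
- ctrl.close_job(): hands the job in, once; it reports no verdict.
Trained networks look in the newest picture that a camera, given by its name, has taken for a name from the list of things; names that differ only in an ending like _2 or _b are one class to them, and where a whole thing is asked for, a point or a joint stands for the part that bears it (a point fixed in the world has none). Each returns a list of dicts, best first, with "conf" (0 to 1); they miss things now and then, are a little off and sometimes report something else, mostly with a low value. They report only what shows in the picture. A call takes as long as a camera call. They do not tell look-alikes from the thing itself.
- nets.spot_in(camera, label): "extent" ([left, top, right, bottom] in pixels, round what is visible of it).
- nets.spot_point(camera, label): "position" ([column, row] in pixels: a listed point, or the origin of a listed thing).
The state is a dict: "t": time; "qpos": joint angles; "qvel": joint speeds; "joint_torque": joint torques, N m; "ee_pos": TCP position; "orientation": TCP orientation; "ft_force": force on the tool from outside, world axes, zero at the start; "moment": the same for the moment, N m; "width": finger opening in mm.
Only numpy, scipy, OpenCV 4.12 (cv2) and the standard library are available. Lean on these libraries where they do the work, as an engineer would, in place of code of your own. Each camera call takes 0.05 s, during which the arm holds its last target. There are 200 camera calls.

## Working session

There is one attempt and no reset: what is moved stays moved. The work goes in short steps, Python scripts to look and compute and a tool call to move; the robot and the scene stay as the last step left them, time stands still between calls to the robot, and variables do not carry over. Pictures are saved under pics/ and viewed, about 8 in all and at most 12, crops included, and the job is handed in when it is done.

Besides the shell and the picture viewer there is one more tool, called after "Request:" as a command line: name --argument value ..., lists and objects as JSON in quotes. send_rows: Moves the arm, as the interface text tells. Its arguments: {"type":"object","properties":{"rows":{"type":"array"},"gripper":{"type":"number"}},"required":["rows"]}

```bash
mkdir -p pics; ls
python3 - <<'E'
from workcell import ctrl, optics, nets
import cv2, numpy as np
o=ctrl.get_obs(); print(o)
for n in("scene","top"):
    im,d=optics.get_image(n); cv2.imwrite(f"pics/{n}0.png",im); np.save(f"pics/{n}0.npy",d)
    c=optics.camera_info(n); print(n,np.round(c["K"],1).tolist(),np.round(c["pose"],3).tolist())
    for l in("crate_stamped","dispatch_line","solder_reel","screwdriver","flux_jar"):
        print(n,l,[(np.round(r["extent"]).tolist(),round(r["conf"],2)) for r in nets.spot_in(n,l)])
a=cv2.imread("pics/scene0.png");b=cv2.imread("pics/top0.png")
E
```

```text
pics
{'t': 0.0, 'qpos': array([-1.32596901e+00,  4.23835559e-01,  1.63067818e+00,  1.06372143e-05,
        1.08859421e+00, -1.90195998e-02]), 'qvel': array([ 7.79647025e-04,  2.43869771e-04,  8.89649509e-04, -5.66423286e-05,
        2.85407300e-03,  5.49694128e-05]), 'joint_torque': array([ 3.63779116e-03, -5.44614387e+01, -2.73664445e+01,  6.46306062e-02,
        2.27979053e-02, -1.09515588e-04]), 'ee_pos': array([ 162.94529522, -603.10103126,  403.90942793]), 'orientation': array([-3.11280185e+00, -4.13042763e-01,  2.53340661e-04]), 'ft_force': array([ 0.49555353,  0.20267619, -0.30489789]), 'moment': array([-0.06636472,  0.07678364, -0.00018772]), 'width': 87.56974170548739}
scene [[388.1, 0.0, 263.0], [0.0, 388.1, 193.9], [0.0, 0.0, 1.0]] [[-0.061, 0.727, -0.684, 1315.328], [0.998, 0.057, -0.029, 11.31], [0.018, -0.684, -0.729, 817.769], [0.0, 0.0, 0.0, 1.0]]
scene crate_stamped [([183.0, 162.0, 228.0, 210.0], 0.76), ([243.0, 156.0, 291.0, 211.0], 0.72)]
scene dispatch_line [([154.0, 231.0, 363.0, 246.0], 0.8)]
scene solder_reel [([382.0, 157.0, 405.0, 181.0], 0.64)]
scene screwdriver [([119.0, 137.0, 158.0, 183.0], 0.8)]
scene flux_jar [([397.0, 205.0, 428.0, 231.0], 0.84)]
top [[366.2, 0.0, 257.5], [0.0, 366.2, 186.0], [0.0, 0.0, 1.0]] [[0.022, -0.987, 0.159, 421.673], [-1.0, -0.022, 0.001, 3.927], [0.003, -0.159, -0.987, 1183.694], [0.0, 0.0, 0.0, 1.0]]
top crate_stamped [([246.0, 187.0, 284.0, 218.0], 0.93), ([298.0, 180.0, 337.0, 213.0], 0.81)]
top dispatch_line [([161.0, 152.0, 350.0, 167.0], 0.78)]
top solder_reel [([128.0, 229.0, 151.0, 247.0], 0.53)]
top screwdriver [([380.0, 236.0, 396.0, 277.0], 0.81)]
top flux_jar [([381.0, 242.0, 394.0, 274.0], 0.67), ([127.0, 169.0, 149.0, 185.0], 0.58)]
```

View pics/top0.png

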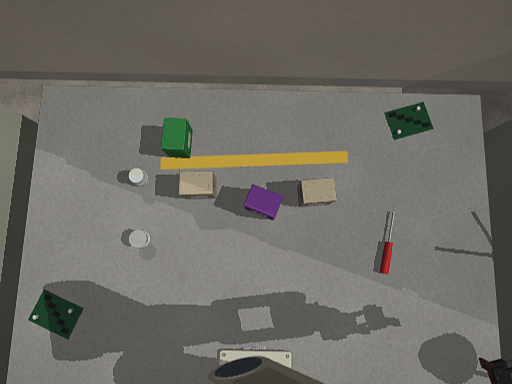

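View pics/scene0.png

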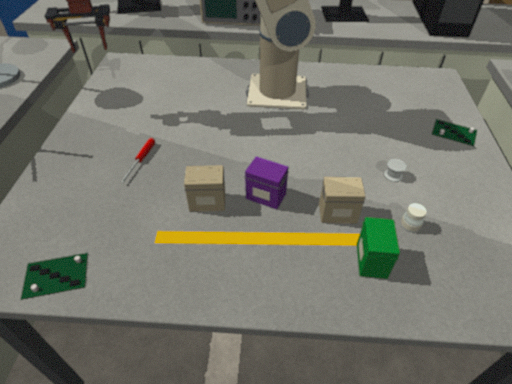

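Top view: the beige crates are at about (197,184), the robot's left, and (318,191), its right. The purple (263,202) and green (177,138) look-alikes differ in colour and are not meant. The tape runs from (161,163) to (348,157). Scene view: beige crates at (342,200) and (205,188). The nets marked the purple box in both views, which is wrong by colour. Next I measure the poses from depth.

```bash
cat > h.py <<'E'
from workcell import ctrl, optics, nets
import cv2, numpy as np
def cloud(n,d,c):
    K,P=c["K"],c["pose"]; v,u=np.indices(d.shape)
    p=np.stack([(u-K[0][2])/K[0][0]*d,(v-K[1][2])/K[1][1]*d,d],-1)
    w=p@np.array(P)[:3,:3].T+np.array(P)[:3,3]; w[d<=0]=np.nan
    return w
def rect(pts):
    r=cv2.minAreaRect(pts.astype(np.float32)); return np.round(cv2.boxPoints(r)).tolist(),np.round(r[0]),np.round(r[1]),round(r[2],1)
E
python3 - <<'E'
from h import *
for n,boxes in(("top",dict(L=(172,165,222,202),R=(294,170,342,210),purple=(240,180,288,222),green=(158,112,198,162),jar=(122,165,152,188),reel=(122,226,155,252),tape=(155,145,355,175),drv=(375,205,400,280))),("scene",dict(R=(180,160,230,215),L=(315,172,368,225),green=(350,215,400,280),purple=(243,156,292,211)))):
    im=cv2.imread(f"pics/{n}0.png"); d=np.load(f"pics/{n}0.npy"); w=cloud(n,d,optics.camera_info(n)); hsv=cv2.cvtColor(im,cv2.COLOR_BGR2HSV)
    for k,(a,b,c,e) in boxes.items():
        p=w[b:e,a:c].reshape(-1,3); h=hsv[b:e,a:c].reshape(-1,3)
        if k=="tape": m=(h[:,1]>140)&(abs(h[:,0]-23)<8)&(p[:,2]<15)
        elif k=="drv": m=(h[:,1]>140)|(p[:,2]>8)
        else:
            zt=np.nanpercentile(p[:,2],97); m=p[:,2]>zt-10
        m&=~np.isnan(p[:,2]); print(n,k,m.sum(),"z",np.round(np.median(p[m,2])),*rect(p[m,:2]))
E
```

```text
top L 782 z 110.0 [[562.0, 237.0], [568.0, 138.0], [638.0, 142.0], [632.0, 241.0]] [600. 189.] [ 70. 100.] 3.4
top R 791 z 110.0 [[545.0, -130.0], [556.0, -229.0], [626.0, -222.0], [615.0, -122.0]] [ 586. -176.] [ 70. 100.] 6.4
top purple 792 z 110.0 [[500.0, -46.0], [566.0, -71.0], [602.0, 21.0], [536.0, 47.0]] [551. -12.] [99. 70.] 68.8
top green 745 z 110.0 [[697.0, 230.0], [799.0, 226.0], [802.0, 296.0], [701.0, 301.0]] [750. 263.] [ 71. 101.] 87.5
top jar 174 z 65.0 [[603.0, 361.0], [647.0, 361.0], [647.0, 406.0], [604.0, 406.0]] [625. 383.] [45. 44.] 89.8
top reel 260 z 45.0 [[407.0, 396.0], [408.0, 343.0], [460.0, 344.0], [459.0, 397.0]] [433. 370.] [52. 53.] 1.2
top tape 265 z 0.0 [[663.0, 318.0], [701.0, -292.0], [738.0, -289.0], [701.0, 320.0]] [701.  14.] [ 38. 611.] 3.5
top drv 332 z 22.0 [[340.0, -406.0], [534.0, -444.0], [539.0, -419.0], [345.0, -381.0]] [ 439. -413.] [ 26. 198.] 78.8
scene R 776 z 109.0 [[548.0, -134.0], [561.0, -232.0], [633.0, -222.0], [620.0, -124.0]] [ 590. -178.] [73. 99.] 7.5
scene L 849 z 109.0 [[567.0, 237.0], [570.0, 136.0], [730.0, 141.0], [727.0, 242.0]] [649. 189.] [161. 101.] 1.7
scene green 1110 z 109.0 [[701.0, 228.0], [804.0, 225.0], [806.0, 295.0], [703.0, 298.0]] [753. 262.] [ 70. 104.] 88.3
scene purple 733 z 109.0 [[503.0, -48.0], [571.0, -74.0], [607.0, 20.0], [539.0, 46.0]] [555. -14.] [101.  73.] 68.9
```

L crate: centre (600,189), yaw 3.4°. R crate: centre (587,-176), yaw about 6°. The tape midline passes through (701,14) at yaw 3.5°. Next I move to the far side of the left crate.

Request:
send_rows --rows '[{"offset":[0.0293,-0.0271,0],"twist":[0,0,5.85]},{"offset":[0.0265,-0.03,0],"twist":[0,0,5.85]},{"offset":[0.0233,-0.0324,0],"twist":[0,0,0]},{"offset":[0.0233,-0.0324,0],"twist":[0,0,0]},{"offset":[0.0233,-0.0324,0],"twist":[0,0,0]}]' --gripper 0.045

```text
t: 1.02
ee_pos: [269.9, -435.4, 404.1]
orientation: [3.135, 0.063, 0.001]
ft_force: [0.7, -0.1, 0.1]
width: 58.0
```

```bash
cat > st.py <<'E'
import sys
from h import *
from scipy.spatial.transform import Rotation as R
def st(tx,ty,tz=None):
    o=ctrl.get_obs(); M=R.from_rotvec(o["orientation"]).as_matrix(); p=o["ee_pos"]
    g=np.array([tx,ty,p[2] if tz is None else tz])-p
    print("t",round(o["t"],2),"p",np.round(p,1),"yaw",round(np.degrees(np.arctan2(M[1,0],M[0,0])),2),"zaxis",np.round(M[:,2],3),"F",np.round(o["ft_force"],1),"w",round(o["width"],1),"to go(tool)",np.round(M.T@g,1))
if __name__=="__main__": st(*map(float,sys.argv[1:]))
E
python3 st.py 665 193
```

```text
t 1.02 p [ 269.9 -435.4  404.1] yaw 2.29 zaxis [ 0.001 -0.006 -1.   ] F [ 0.7 -0.1  0.1] w 58.0 to go(tool) [ 419.9 -612.1   -3.2]
```

Request:
send_rows --rows '[{"offset":[0.021,-0.0306,0],"twist":[0,0,-1.0]},{"offset":[0.021,-0.0306,0],"twist":[0,0,0]},{"offset":[0.021,-0.0306,0],"twist":[0,0,0]},{"offset":[0.021,-0.0306,0],"twist":[0,0,0]},{"offset":[0.021,-0.0306,0],"twist":[0,0,0]}]'

```text
t: 1.43
ee_pos: [369.5, -268.5, 404.4]
orientation: [3.133, 0.088, 0.005]
ft_force: [0.4, -0.6, -0.1]
width: 45.3
```

Request:
send_rows --rows '[{"offset":[0.021,-0.0306,0],"twist":[0,0,0]},{"offset":[0.021,-0.0306,0],"twist":[0,0,0]},{"offset":[0.021,-0.0306,0],"twist":[0,0,0]},{"offset":[0.021,-0.0306,0],"twist":[0,0,0]},{"offset":[0.021,-0.0306,0],"twist":[0,0,0]}]'

```text
t: 1.85
ee_pos: [468.7, -100.8, 405.3]
orientation: [3.131, 0.087, 0.011]
ft_force: [0.5, -1.1, -0.4]
width: 45.1
```

Request:
send_rows --rows '[{"offset":[0.021,-0.0306,0],"twist":[0,0,0]},{"offset":[0.021,-0.0306,0],"twist":[0,0,0]},{"offset":[0.021,-0.0306,0],"twist":[0,0,0]},{"offset":[0.021,-0.0306,0],"twist":[0,0,0]},{"offset":[0.021,-0.0306,0],"twist":[0,0,0]}]'

```text
t: 2.27
ee_pos: [568.2, 67.8, 406.0]
orientation: [3.13, 0.089, 0.016]
ft_force: [0.9, 0.1, 0.2]
width: 44.8
```

```bash
python3 st.py 665 193 276
```

```text
t 2.27 p [568.2  67.8 406. ] yaw 3.27 zaxis [ 0.01 -0.01 -1.  ] F [0.9 0.1 0.2] w 44.8 to go(tool) [ 102.5 -120.8  129.8]
```

Request:
send_rows --rows '[{"offset":[0.0256,-0.0302,0],"twist":[0,0,0]},{"offset":[0.0256,-0.0302,0],"twist":[0,0,0]},{"offset":[0.0256,-0.0302,0],"twist":[0,0,0]},{"offset":[0.0256,-0.0302,0],"twist":[0,0,0]},{"offset":[0,0,0.01],"twist":[0,0,0]}]'

```text
t: 2.68
ee_pos: [669.3, 207.6, 398.0]
orientation: [3.133, 0.097, 0.027]
ft_force: [-1.1, 0.8, 1.4]
width: 45.2
```

Request:
send_rows --rows '[{"offset":[0,0,0.02],"twist":[0,0,0]},{"offset":[0,0,0.02],"twist":[0,0,0]},{"offset":[0,0,0.02],"twist":[0,0,0]},{"offset":[0,0,0.01],"twist":[0,0,0]},{"offset":[0,0,0],"twist":[0,0,0]}]'

```text
t: 3.1
ee_pos: [670.8, 210.2, 322.9]
orientation: [3.133, 0.105, 0.027]
ft_force: [0.2, -0.4, 0.2]
width: 45.0
```

```bash
python3 st.py 665 193 276
python3 - <<'E'
from h import *
im,d=optics.get_image("wrist"); cv2.imwrite("pics/w1.png",im)
im,d=optics.get_image("scene"); cv2.imwrite("pics/s1.png",cv2.resize(im[120:290,120:420],None,fx=2.5,fy=2.5))
E
```

```text
t 3.1 p [670.8 210.2 322.9] yaw 3.85 zaxis [ 0.017 -0.007 -1.   ] F [ 0.2 -0.4  0.2] w 45.0 to go(tool) [-7.7 16.4 47. ]
```

View pics/s1.png

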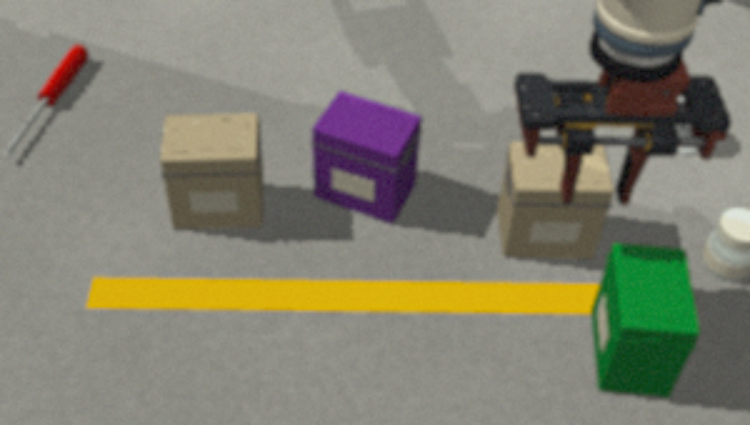

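The gripper is above and beyond the left crate at crop (560,190), and nothing has been disturbed. I correct the offset, then descend.

Request:
send_rows --rows '[{"offset":[-0.004,0.008,0],"twist":[0.4,-0.9,0]},{"offset":[0,0.008,0],"twist":[0,0,0.3]},{"offset":[0,0,0.02],"twist":[0,0,0]},{"offset":[0,0,0.017],"twist":[0,0,0]},{"offset":[0,0,0.006],"twist":[0,0,0]}]'

```text
t: 3.62
ee_pos: [671.1, 190.5, 290.7]
orientation: [-3.136, -0.093, -0.025]
ft_force: [-0.6, -0.5, -0.0]
width: 45.3
```

```bash
python3 st.py 592 189 276
```

```text
t 3.62 p [671.1 190.5 290.7] yaw 3.39 zaxis [ 0.016  0.004 -1.   ] F [-0.6 -0.5 -0. ] w 45.3 to go(tool) [-79.3  -3.1  13.5]
```

Request:
send_rows --rows '[{"offset":[0,0,0.016],"twist":[0,-0.5,0]},{"offset":[0,0,0.002],"twist":[0,-0.5,0]},{"offset":[-0.01,0,0],"twist":[0,0,0]},{"offset":[-0.012,0,0],"twist":[0,0,0]},{"offset":[-0.006,0,0],"twist":[0,0,0]}]'

```text
t: 4.03
ee_pos: [645.0, 186.7, 273.3]
orientation: [-3.136, -0.088, -0.0]
ft_force: [3.1, -0.1, 2.9]
width: 44.8
```

```bash
python3 st.py 592 189 276
```

```text
t 4.03 p [645.  186.7 273.3] yaw 3.22 zaxis [-0.     0.004 -1.   ] F [ 3.1 -0.1  2.9] w 44.8 to go(tool) [-52.7  -5.2  -2.6]
```

Request:
send_rows --rows '[{"offset":[-0.006,0,0],"twist":[0,0,0]},{"offset":[-0.006,0,0],"twist":[0,0,0]},{"offset":[-0.006,0,0],"twist":[0,0,0]},{"offset":[-0.006,0,0],"twist":[0,0,0]},{"offset":[-0.006,0,0],"twist":[0,0,0]}]'

```text
t: 4.45
ee_pos: [615.4, 185.3, 277.1]
orientation: [-3.134, -0.087, -0.013]
ft_force: [1.6, 0.1, 1.2]
width: 44.8
```

Request:
send_rows --rows '[{"offset":[-0.005,0,0],"twist":[0,0,0]},{"offset":[-0.005,0,0],"twist":[0,0,0]},{"offset":[-0.005,0,0],"twist":[0,0,0]},{"offset":[-0.005,0,0],"twist":[0,0,0]},{"offset":[-0.005,0,0],"twist":[0,0,0]}]'

```text
t: 4.87
ee_pos: [586.1, 183.6, 275.8]
orientation: [-3.135, -0.088, -0.006]
ft_force: [-0.7, 0.5, -0.5]
width: 44.9
```

```bash
python3 st.py 592 189 276
python3 - <<'E'
from h import *
im,d=optics.get_image("scene"); cv2.imwrite("pics/s2.png",cv2.resize(im[120:290,120:420],None,fx=2.5,fy=2.5))
E
```

```text
t 4.87 p [586.1 183.6 275.8] yaw 3.23 zaxis [ 0.003  0.005 -1.   ] F [-0.7  0.5 -0.5] w 44.9 to go(tool) [ 6.2 -5.1 -0.1]
```

View pics/s2.png

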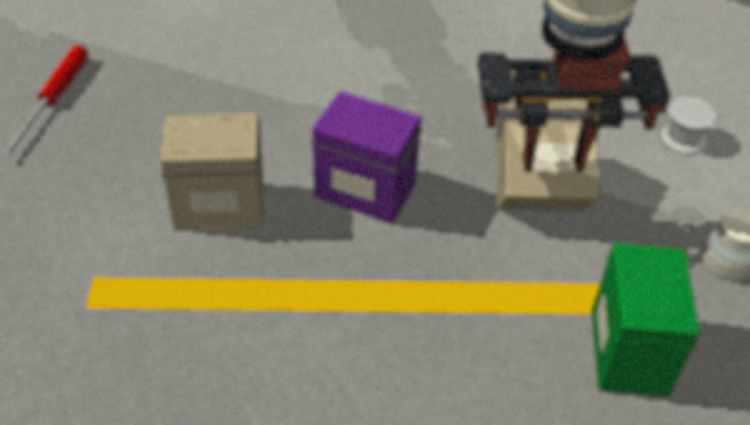

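The left crate fell over toward the robot, and at crop (548,160) its label side is up. Next I rise and cross to the far side of the right crate, passing above the purple box.

Request:
send_rows --rows '[{"offset":[0,0,-0.03],"twist":[0,0,-1.6]},{"offset":[0,0,-0.035],"twist":[0,0,-1.6]},{"offset":[0.006,0.03,-0.01],"twist":[0,0,0]},{"offset":[0.006,0.039,0],"twist":[0,0,0]},{"offset":[0.006,0.039,0],"twist":[0,0,0]}]'

```text
t: 5.33
ee_pos: [612.8, 81.4, 351.1]
orientation: [-3.131, -0.197, 0.006]
ft_force: [0.4, 0.3, -0.6]
width: 45.0
```

Request:
send_rows --rows '[{"offset":[0.004,0.039,0],"twist":[0,0,0]},{"offset":[0.004,0.039,0],"twist":[0,0,0]},{"offset":[0.004,0.039,0],"twist":[0,0,0]},{"offset":[0.004,0.039,0],"twist":[0,0,0]},{"offset":[0.004,0.03,0],"twist":[0,0,0]}]'

```text
t: 5.75
ee_pos: [657.0, -109.3, 351.3]
orientation: [-3.131, -0.201, 0.003]
ft_force: [0.4, 0.4, -0.3]
width: 45.1
```

```bash
python3 st.py 652 -169 276
python3 - <<'E'
from h import *
im,d=optics.get_image("scene"); np.save("pics/s3.npy",d); cv2.imwrite("pics/s3f.png",im); cv2.imwrite("pics/s3.png",cv2.resize(im[130:240,300:420],None,fx=5,fy=5,interpolation=cv2.INTER_CUBIC))
E
```

```text
t 5.75 p [ 657.  -109.3  351.3] yaw 7.34 zaxis [-0.002  0.004 -1.   ] F [ 0.4  0.4 -0.3] w 45.1 to go(tool) [-12.4  58.9  75.1]
```

View pics/s3.png

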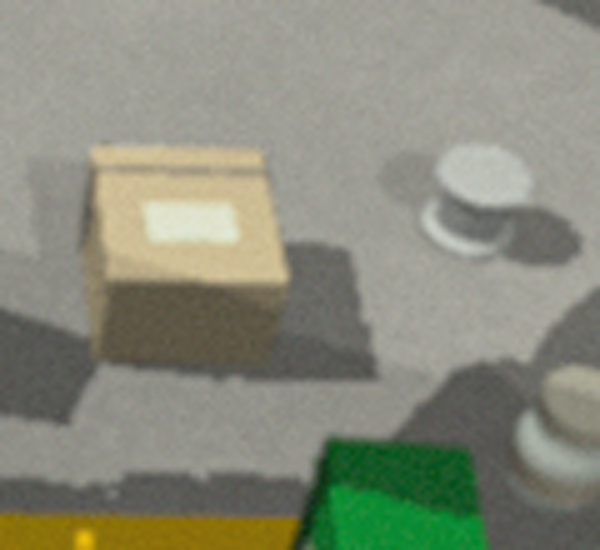

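The left crate lies on its near face, and its underside at crop (190,320) is blank, so it is the plain one. Now the right crate.

Request:
send_rows --rows '[{"offset":[-0.002,0.028,0],"twist":[0,0,0.6]},{"offset":[-0.002,0.018,0],"twist":[0,0,0]},{"offset":[0,0.003,0.015],"twist":[0,0,0]},{"offset":[0,0,0.03],"twist":[0,0,0]},{"offset":[0,0,0.015],"twist":[0,0,0]}]'

```text
t: 6.22
ee_pos: [660.8, -168.2, 291.0]
orientation: [3.137, 0.17, 0.01]
ft_force: [-2.0, 0.6, 1.1]
width: 45.2
```

```bash
python3 st.py 652 -169 276
```

```text
t 6.22 p [ 660.8 -168.2  291. ] yaw 6.19 zaxis [ 0.006  0.    -1.   ] F [-2.   0.6  1.1] w 45.2 to go(tool) [-8.9 -0.2 15. ]
```

Request:
send_rows --rows '[{"offset":[0,0,0.01],"twist":[0,0,0]},{"offset":[0,0,0.003],"twist":[0,0,0]},{"offset":[-0.01,0,0],"twist":[0,0,0]},{"offset":[-0.01,0,0],"twist":[0,0,0]},{"offset":[-0.006,0,0],"twist":[0,0,0]}]'

```text
t: 6.63
ee_pos: [632.7, -166.4, 269.2]
orientation: [-3.133, -0.174, 0.004]
ft_force: [1.5, 0.1, 2.0]
width: 45.2
```

```bash
python3 st.py 579 -177 276
```

```text
t 6.63 p [ 632.7 -166.4  269.2] yaw 6.36 zaxis [-0.003  0.004 -1.   ] F [1.5 0.1 2. ] w 45.2 to go(tool) [-54.5   4.6  -6.6]
```

Request:
send_rows --rows '[{"offset":[-0.006,0.001,-0.002],"twist":[0,0,0]},{"offset":[-0.006,0.001,-0.002],"twist":[0,0,0]},{"offset":[-0.006,0.001,-0.001],"twist":[0,0,0]},{"offset":[-0.006,0,0],"twist":[0,0,0]},{"offset":[-0.006,0,0],"twist":[0,0,0]}]'

```text
t: 7.05
ee_pos: [602.3, -172.3, 278.7]
orientation: [-3.135, -0.176, -0.009]
ft_force: [1.1, -0.2, 0.9]
width: 45.2
```

Request:
send_rows --rows '[{"offset":[-0.005,0,0],"twist":[0,0,0]},{"offset":[-0.005,0,0],"twist":[0,0,0]},{"offset":[-0.005,0,0],"twist":[0,0,0]},{"offset":[-0.005,0,0],"twist":[0,0,0]},{"offset":[-0.005,0,0],"twist":[0,0,0]}]'

```text
t: 7.47
ee_pos: [573.7, -175.8, 278.5]
orientation: [-3.135, -0.175, -0.006]
ft_force: [1.1, 0.2, -0.0]
width: 45.0
```

```bash
python3 st.py 579 -177 276
```

```text
t 7.47 p [ 573.7 -175.8  278.5] yaw 6.39 zaxis [ 0.004  0.002 -1.   ] F [ 1.1  0.2 -0. ] w 45.0 to go(tool) [5.2 1.8 2.6]
```

Request:
send_rows --rows '[{"offset":[0,0,-0.03],"twist":[0,0,0]},{"offset":[0,0,-0.02],"twist":[0,0,0]},{"offset":[-0.03,0,0],"twist":[0,0,0]},{"offset":[-0.038,0,0],"twist":[0,0,0]},{"offset":[-0.038,0,0],"twist":[0,0,0]}]'

```text
t: 7.88
ee_pos: [467.6, -187.8, 328.5]
orientation: [-3.135, -0.18, -0.007]
ft_force: [1.1, -0.8, -0.8]
width: 44.8
```

Request:
send_rows --rows '[{"offset":[-0.038,0,0],"twist":[0,0,0]},{"offset":[-0.025,0,0],"twist":[0,0,0]},{"offset":[-0.01,0,0],"twist":[0,0,0]},{"offset":[0,0,0],"twist":[0,0,0]},{"offset":[0,0,0],"twist":[0,0,0]}]'

```text
t: 8.3
ee_pos: [384.6, -195.2, 327.3]
orientation: [-3.133, -0.176, 0.002]
ft_force: [-0.3, 0.6, -0.5]
width: 45.3
```

```bash
cat > m.py <<'E'
from h import *
import sys
tag=sys.argv[1]
for n in ("scene","top"):
    im,d=optics.get_image(n); cv2.imwrite(f"pics/{n}{tag}.png",im); w=cloud(n,d,optics.camera_info(n)); hsv=cv2.cvtColor(im,cv2.COLOR_BGR2HSV)
    for k,(x0,x1,y0,y1) in dict(L=(420,600,110,270),R=(400,790,-300,-80)).items():
        m=(abs(w[...,2]-70)<6)&(w[...,0]>x0)&(w[...,0]<x1)&(w[...,1]>y0)&(w[...,1]<y1)
        m=cv2.morphologyEx(m.astype(np.uint8),cv2.MORPH_OPEN,np.ones((3,3)))>0
        if m.sum()>50: print(n,k,m.sum(),*rect(w[m][:,:2]))
    if n=="scene":cv2.imwrite(f"pics/c{tag}.png",cv2.resize(im[120:270,120:420],None,fx=2.6,fy=2.6,interpolation=cv2.INTER_CUBIC))
E
python3 st.py 400 -195 210; python3 m.py 4
```

```text
t 8.3 p [ 384.6 -195.2  327.3] yaw 6.43 zaxis [-0.002  0.004 -1.   ] F [-0.3  0.6 -0.5] w 45.3 to go(tool) [ 15.5   2.  117.3]
scene L 968 [[451.0, 230.0], [456.0, 131.0], [571.0, 136.0], [567.0, 235.0]] [511. 183.] [116. 100.] 2.4
scene R 914 [[435.0, -144.0], [445.0, -244.0], [557.0, -233.0], [547.0, -133.0]] [ 496. -189.] [113. 100.] 5.6
top L 1171 [[449.0, 234.0], [452.0, 133.0], [562.0, 136.0], [559.0, 237.0]] [505. 185.] [110. 101.] 1.7
top R 1169 [[431.0, -142.0], [442.0, -242.0], [552.0, -230.0], [541.0, -131.0]] [ 492. -186.] [110. 100.] 6.0
```

View pics/c4.png

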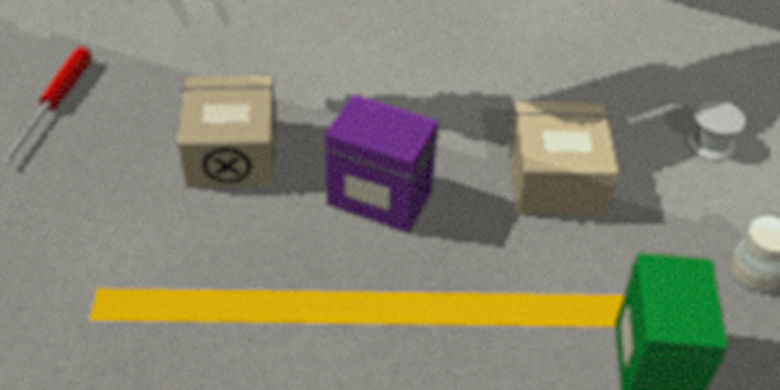

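The stamp, a ring with a cross, shows on the right crate at crop (227,165). The left crate's underside is blank. The stamped end's centre is at (546,-181), yaw 6°, so it has to go about 166 mm to the tape's midline. I go down behind the lid with the fingers 60 mm apart, the tips about 36 mm up, so the gripper body stays above the purple box.

Request:
send_rows --rows '[{"offset":[0.005,0.001,0.03],"twist":[0,0,0.2]},{"offset":[0.003,0.001,0.035],"twist":[0,0,0.2]},{"offset":[0,0,0.025],"twist":[0,0,0]},{"offset":[0,0,0.01],"twist":[0,0,0]},{"offset":[0,0,0.001],"twist":[0,0,0]}]' --gripper 0.06

```text
t: 8.82
ee_pos: [404.2, -197.7, 224.0]
orientation: [3.133, 0.173, 0.019]
ft_force: [0.2, -0.2, 1.0]
width: 60.1
```

```bash
python3 st.py 424 -193 218;  python3 st.py 591.6 -175.7 218
```

```text
t 8.82 p [ 404.2 -197.7  224. ] yaw 6.31 zaxis [ 0.012 -0.003 -1.   ] F [ 0.2 -0.2  1. ] w 60.1 to go(tool) [20.1 -2.6  6.2]
t 8.82 p [ 404.2 -197.7  224. ] yaw 6.31 zaxis [ 0.012 -0.003 -1.   ] F [ 0.2 -0.2  1. ] w 60.1 to go(tool) [188.6  -1.4   8.2]
```

Request:
send_rows --rows '[{"offset":[0.006,-0.002,0.003],"twist":[0,0,0.3]},{"offset":[0.007,-0.001,0.001],"twist":[0,-0.4,0]},{"offset":[0.008,0,0],"twist":[0,0,0]},{"offset":[0.01,0,0],"twist":[0,0,0]},{"offset":[0.01,0,0],"twist":[0,0,0]}]'

```text
t: 9.23
ee_pos: [450.4, -189.5, 220.5]
orientation: [3.133, 0.165, 0.007]
ft_force: [-1.5, -0.1, -0.8]
width: 59.8
```

Request:
send_rows --rows '[{"offset":[0.01,0,0],"twist":[0,0,0]},{"offset":[0.01,0,0],"twist":[0,0,0]},{"offset":[0.01,0,0],"twist":[0,0,0]},{"offset":[0.01,0,0],"twist":[0,0,0]},{"offset":[0.01,0,0],"twist":[0,0,0]}]'

```text
t: 9.65
ee_pos: [506.9, -183.4, 222.9]
orientation: [3.131, 0.167, 0.012]
ft_force: [-0.3, -0.8, -0.9]
width: 60.2
```

```bash
python3 st.py 591.6 -175.7 218; python3 m.py 5
```

```text
t 9.65 p [ 506.9 -183.4  222.9] yaw 6.1 zaxis [ 0.008 -0.006 -1.   ] F [-0.3 -0.8 -0.9] w 60.2 to go(tool) [85.   1.3  5.6]
scene L 973 [[451.0, 230.0], [457.0, 130.0], [571.0, 136.0], [566.0, 236.0]] [511. 183.] [115. 100.] 3.2
scene R 1091 [[512.0, -137.0], [522.0, -236.0], [637.0, -224.0], [626.0, -124.0]] [ 574. -180.] [116. 100.] 6.2
top L 1156 [[449.0, 234.0], [453.0, 133.0], [563.0, 137.0], [559.0, 238.0]] [506. 185.] [110. 101.] 2.2
top R 458 [[544.0, -130.0], [554.0, -229.0], [634.0, -221.0], [624.0, -122.0]] [ 589. -176.] [ 81. 100.] 5.7
```

Request:
send_rows --rows '[{"offset":[0.009,0,0.001],"twist":[0,0,0]},{"offset":[0.01,0,0.001],"twist":[0,0,0]},{"offset":[0.01,0,0.001],"twist":[0,0,0]},{"offset":[0.01,0,0],"twist":[0,0,0]},{"offset":[0.008,0,0],"twist":[0,0,0]}]'

```text
t: 10.17
ee_pos: [555.8, -178.1, 219.7]
orientation: [3.132, 0.166, 0.007]
ft_force: [-2.2, 0.6, 2.9]
width: 60.0
```

Request:
send_rows --rows '[{"offset":[0.007,0,0],"twist":[0,0,0]},{"offset":[0.006,0,0],"twist":[0,0,0]},{"offset":[0.004,0,0],"twist":[0,0,0]},{"offset":[0.002,0,0],"twist":[0,0,0]},{"offset":[0,0,0],"twist":[0,0,0]}]'

```text
t: 10.58
ee_pos: [578.9, -175.6, 219.6]
orientation: [3.132, 0.168, 0.008]
ft_force: [-1.8, -0.4, 1.0]
width: 59.9
```

```bash
python3 st.py 591.6 -175.7 218; python3 m.py 6
```

```text
t 10.58 p [ 578.9 -175.6  219.6] yaw 6.13 zaxis [ 0.006 -0.005 -1.   ] F [-1.8 -0.4  1. ] w 59.9 to go(tool) [12.6  1.4  1.7]
scene L 986 [[451.0, 230.0], [457.0, 129.0], [570.0, 136.0], [564.0, 237.0]] [511. 183.] [113. 100.] 3.5
scene R 1246 [[583.0, -131.0], [596.0, -230.0], [710.0, -215.0], [697.0, -116.0]] [ 647. -173.] [115. 100.] 7.4
top L 1169 [[449.0, 234.0], [452.0, 133.0], [562.0, 137.0], [559.0, 237.0]] [505. 185.] [110. 101.] 2.0
top R 271 [[616.0, -124.0], [622.0, -175.0], [698.0, -167.0], [692.0, -115.0]] [ 657. -145.] [76. 52.] 6.6
```

Request:
send_rows --rows '[{"offset":[0.004,0,0],"twist":[0,0,0]},{"offset":[0.004,0,0],"twist":[0,0,0]},{"offset":[0.003,0,0],"twist":[0,0,0]},{"offset":[0.001,0,0],"twist":[0,0,0]},{"offset":[0,0,0],"twist":[0,0,0]}]'

```text
t: 11.1
ee_pos: [590.7, -174.4, 219.5]
orientation: [3.132, 0.166, 0.007]
ft_force: [-3.3, -1.1, 1.9]
width: 59.6
```

Request:
send_rows --rows '[{"offset":[-0.015,0,0],"twist":[0,0,0]},{"offset":[-0.03,0,0],"twist":[0,0,0]},{"offset":[-0.03,0,0],"twist":[0,0,0]},{"offset":[-0.01,0,-0.02],"twist":[0,0,0]},{"offset":[0,0,-0.04],"twist":[0,0,0]}]'

```text
t: 11.52
ee_pos: [502.4, -182.2, 274.1]
orientation: [3.135, 0.169, -0.0]
ft_force: [0.3, 0.8, -0.6]
width: 60.0
```

Request:
send_rows --rows '[{"offset":[0,0,-0.04],"twist":[0,0,0]},{"offset":[-0.02,0,-0.04],"twist":[0,0,0]},{"offset":[-0.04,0,-0.03],"twist":[0,0,0]},{"offset":[-0.03,0,0],"twist":[0,0,0]},{"offset":[0,0,0],"twist":[0,0,0]}]'

```text
t: 11.93
ee_pos: [420.1, -191.5, 386.7]
orientation: [3.129, 0.169, 0.021]
ft_force: [-1.1, 0.2, -0.9]
width: 59.9
```

```bash
python3 st.py 450 -175.7 400; python3 m.py 7
python3 - <<'E'
from h import *
im=cv2.imread("pics/top7.png"); cv2.imwrite("pics/tc7.png",cv2.resize(im[105:285,110:410],None,fx=2.6,fy=2.6,interpolation=cv2.INTER_CUBIC))
E
```

```text
t 11.93 p [ 420.1 -191.5  386.7] yaw 6.2 zaxis [ 0.014 -0.008 -1.   ] F [-1.1  0.2 -0.9] w 59.9 to go(tool) [ 31.5 -12.3 -13. ]
scene L 979 [[452.0, 231.0], [457.0, 131.0], [569.0, 136.0], [564.0, 236.0]] [511. 183.] [112. 100.] 2.8
scene R 1260 [[599.0, -127.0], [609.0, -227.0], [721.0, -215.0], [710.0, -116.0]] [ 660. -171.] [112. 100.] 5.9
top L 1172 [[449.0, 233.0], [453.0, 132.0], [563.0, 137.0], [558.0, 238.0]] [506. 185.] [110. 101.] 2.5
top R 1111 [[594.0, -125.0], [605.0, -225.0], [715.0, -213.0], [704.0, -113.0]] [ 654. -169.] [110. 100.] 6.1
```

View pics/c7.png

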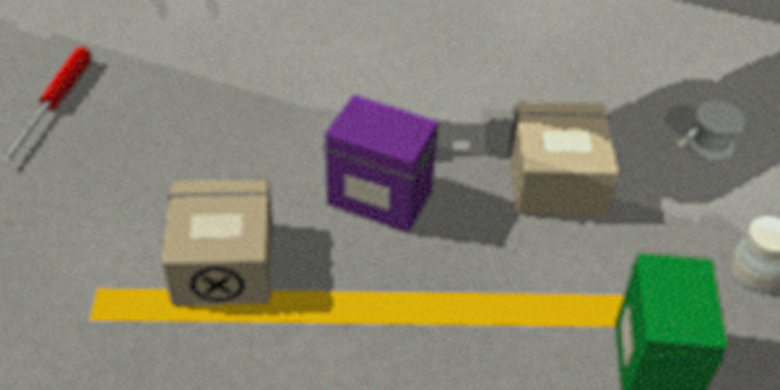

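View pics/tc7.png

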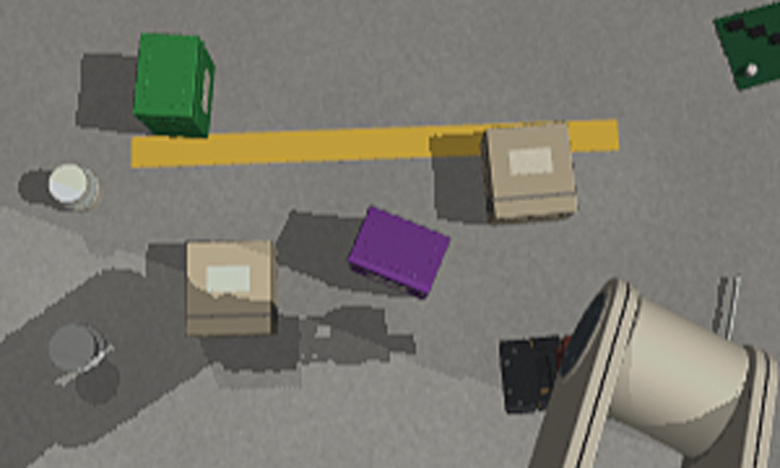

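The stamped end's bottom edge, at scene-crop row 303, lies mid-tape (rows 290–324). By depth its centre is at x≈709–715, against a tape midline of about 712. The plain crate, purple and green boxes, reel, jar and screwdriver stand where they were. I am handing in.

```bash
python3 -c "
from workcell import ctrl
print(ctrl.close_job())"
```

```text
the job is handed in; nothing more can be done
None
```

I tipped the left crate over towards the robot with the fingertips, then the right one. The right crate showed the ring with a cross on its underside; the left one was blank. I pushed the stamped crate about 166 mm away from the robot, as it lay, and handed the job in with the arm clear at about 12 s.

- **Stamped crate:** its stamped end stands on the tape. The centre of that end measured x ≈ 709 mm from the top camera and 715 mm from the scene camera, against a tape midline of about 712 mm. It is turned about 2.5° relative to the tape, well inside the tape's 40 mm width.
- **Plain crate:** it lies with its far end at x ≈ 561 mm, well short of the tape.
- **Other things:** in the last scene and top pictures, the two look-alike boxes, the reel and the jar appear unmoved. The screwdriver, partly behind the arm from above, also looks unmoved.
- **Forces:** the highest wrist reading seen at the end of a move was about 4 N.
- **Disagreements:** the scene camera read about 5 mm further in x than the top camera throughout. In the first pictures the networks marked the purple box as a crate and missed the left beige one; I told them apart by colour.

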